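Raise the mast of the cased work light

TASK

Open the lid of the black work-light case until it leans back on its stop, without letting it slam. Then grip the lamp's lift grip so that its release button is squeezed in, pull the telescopic mast up past the first stop to the second, and hold it fully up there, ready for its clamp collars to be tightened: it slides down if let go, so finish while still holding it, with the lid open. Leave everything else where it is, including the spare battery and the pot inside the case.

Things in the scene. Friction and masses are not known exactly. Their poses are not given: they have to be found in the camera images.
- case: Black case, latches undone, heavy, fixed; 190 (x) x 300 (y) x 150 mm without lid, walls 6 mm. Origin: centre of underside. z up, x towards the hinged long side, -x towards the latch side where it opens. Mast inside at x 0, y +30 mm; a 75 mm high wall at y -85 mm sets off a compartment at the -y end with battery and pot. Rim 150 mm, top of closed lid 200 mm above the bench.
- lid (a joint): Lid angle in rad: 0 shut, grows as it opens, 1.80 (103 degrees) leaning back on its stop, its free edge then 336 mm above the bench (347 mm at the top of its swing). The lid is 190 x 300 mm, 50 mm deep, about 0.45 kg, free hinge: below about 1.25 rad it falls shut, beyond that it leans back by itself.
- lid_handle (a point): Middle of the lid's grey bar handle: round, 16 mm thick, 110 mm long, parallel to the hinge, axis 42 mm above the lid's top face (34 mm free under it). Moves with the lid, frame of the lid (y along the bar, z out of its top face). Lid shut: 92 mm above and 168 mm to the -x side of the hinge axis. A gripper can follow the arc, tilting some 20 degrees with the lid, the bar turning in the fingers.
- lid_hinge (a point): Hinge axis at the middle of the case's +x long side, 150.5 mm above the bench; the axis runs along the case's y. Its frame turns with the lid.
- lamp: The lamp head on the mast. Origin: centre of its lift grip, a black ribbed block on top, 30 (x) x 64 (y) x 46 mm (z), axes as the case's; 161 mm above the bench with the mast down, so two thirds of it stand above the rim. The lamp's cross bar, 18 mm wide in x, lies directly under it, with a panel towards each y end. 70 mm free at both x sides of the block: grip it across x from above.
- button_face (a point): Middle of the outer face of the grey release button, 18 mm (y) x 20 mm (z), on the grip's -x face at mid height. Out, it stands 6 mm proud of that face; squeezed in, flush.
- button (a joint): Travel of the release button in m: 0 out, 0.006 flush. It takes 3 N to start and 8 N fully in, and springs back. The catch is free beyond about 0.004. Any two-finger grip across the block's x faces at mid height pushes it in.
- mast (a joint): Height of the mast in m: 0 stowed, 0.08 first stop (half height), 0.16 second stop (full height, end of travel). The catch locks it when stowed and at the first stop whenever the button is out: keep it in to pass. No catch at the second stop: it slides down when let go. Moving mass about 0.5 kg; lifting takes 6 to 9 N.
- spare_battery: Bystander: black block 85 x 40 x 65 mm in the case's small compartment. Origin: centre of its underside.
- grease_pot: Bystander: small round pot, 40 mm across, 62 mm high, in the case's small compartment. Origin: centre of its underside.
- seal_carton: Bystander on the bench: open cardboard tray 130 x 100 x 55 mm. Origin: centre of its underside.
- tape_roll: Bystander on the bench: ring 104 mm across, 48 mm high. Origin: centre of its underside.
- pipe_coupling: Bystander on the bench: black rubber sleeve 60 mm across, 84 mm high. Origin: centre of its underside.
- glue_bottle: Bystander on the bench: bottle 56 mm across, 120 mm high. Origin: centre of its underside.
- screwdriver: Bystander lying on the bench, along its own x.
- wrench: Bystander lying on the bench, along its own x.

How it is judged:
By the outcome, as a careful person would: the job done as asked, in the order asked, and still so for the second after the job is handed in, while the arm keeps its last pose, push and grip.
It also fails if it takes over 58 s, if anything falls off the work surface, if the arm or the gripper's body presses on something with over 40 N, if the wrist force passes 120 N, or if a joint passes its speed limit or range.

ROBOT

A 6-joint arm with a two-finger parallel gripper is mounted at the origin on the work surface. World frame = base frame: x ahead of the robot, y to its left, z up, the work surface at z = 0. Lengths are in m, angles in rad, forces in N, time in s.
With the tool pointing down it reaches from about 0.325 to 0.9 m from the base axis. Payload 3.5 kg.
Tool frame: the origin (TCP) lies midway between the tips of the shut fingers; the grasp point (between the pads) lies env.grip_depth behind it (env.grip_depth is the distance from the TCP to the grasp point, in m); z points along the fingers, y is the line along which they close (so a half turn about z gives the same grasp; the last joint's range is limited). The gripper opens to 85 mm and grips with 20 to 120 N. Pads are 22 mm wide; open, the fingers measure 114 mm over their backs; the gripper's body (76 mm by 85 mm) begins 54 mm behind the grasp point. The pads swing forward as they close: fully open they stand 13 mm farther back than shut.
Start: joints at [1.146, 0.276, -0.026, 1.268, 0, 1.467], TCP at [0.198, 0.593, 0.203] pointing down, gripper open.
Joint ranges: [-3.12, 3.12], [-0.85, 1.88], [-1.08, 1.24], [-1.95, 2.15], [-1.57, 1.53], [-3.14, 3.14]. Speed limits (rad/s): [2.57, 2.57, 3.14, 3.14, 3.14, 3.14].

INTERFACE

Orientations are given as a rotation vector (axis times angle).
In Python, from station import env gives the robot as it stands. The module is installed in compiled form; this text tells all that it offers.
- The arm moves only by the shell command python3 -m pendant 'ROWS' [OPENING]. ROWS is JSON, one flat list of numbers, 4 for each row, row after row: the shift along the tool's x, y, z in m, then the turn about the tool's z in rad. In form: [x, y, z, twist, x, y, z, twist, ...]. A call has 1 to 5 rows; each row shifts and turns the commanded pose from where the row before left it, along the tool's axes as they then stand; what a row does not reach is not made up. A row lasts 1/8 s, in which the tool goes at most 62.5 mm and 10.7 degrees, less where a joint would pass 70% of its speed; a pose out of reach is approached as far as the arm can. A call is refused whole if a number of a shift passes 0.0625 or a number of a turn 0.188, either way. A call with a gripper value outside its range is refused whole. OPENING is the opening, from -1 (shut) to 1 (fully open), set as the call begins (- or left out, the last holds). The fingers move at their own pace and stop on an object; the grip force is fixed at half the most. Time passes only in rows, so rows that do not move let the fingers close. It gives the time, the measured TCP pose, the force, the opening and the grip force at its end, in the units of the state.
- env.state(): the state, without advancing time (a new reading comes with each control period).
- env.capture(name): name is "scene" or "top"; returns the picture (400x640x3 uint8, blue, green, red); there is no depth.
- env.camera_info(name): a dict with "mtx" (3x3 intrinsics, pixels), "view" (4x4, takes a point from world to camera coordinates). Camera axes: x right, y down, z forward; pixel columns grow to the right and rows downward; lengths in m; the calibration is good to about 2 mm. A picture is of the moment at which its call begins. camera_info takes no time and is no camera call.
- env.hand_in(): hands the job in; it is judged then, once.
Trained networks look in the newest picture that a camera, given by its name, has taken for a name from the list of things; names that differ only in an ending like _2 or _b are one class to them, and where a whole thing is asked for, a point or a joint stands for the part that bears it (a point fixed in the world has none). Each returns a list of dicts, best first, with "score" (0 to 1); they miss things now and then, are a little off and sometimes report something else, mostly with a low value. They report only what shows in the picture. A call takes as long as a camera call.
- env.search_frame(camera, name): "point" ([row, column] in pixels, amid what is visible of it).
The state is a dict: "time": time; "joints": joint angles; "joint_velocities": joint speeds; "effort": joint torques, N m; "ee_pos": TCP position; "ee_rot": TCP orientation; "wrist_force": force on the tool from outside, world axes, zero at the start; "wrist_torque": the same for the moment, N m; "grip_width": finger opening in m; "finger_force": force on a finger pad.
Only numpy, scipy, OpenCV 4.12 (cv2) and the standard library are available. Lean on these libraries where they do the work, as an engineer would, in place of code of your own. Each camera call takes 0.05 s, during which the arm holds its last target. There are 200 camera calls.

## Working session

There is one attempt and no reset: what is moved stays moved. The work goes in short steps, Python scripts to look and compute and a shell command to move; the robot and the scene stay as the last step left them, time stands still between calls to the robot, and variables do not carry over. Pictures are saved under pics/ and viewed, at most 10 in all, crops included, and the job is handed in when it is done.

```bash
mkdir -p pics; cat > h.py <<'E'
import numpy as np, cv2, json
from station import env
from scipy.spatial.transform import Rotation as R
def proj(cam,P):
    c=env.camera_info(cam);K=np.array(c["mtx"]);V=np.array(c["view"])
    p=(V@np.r_[P,1])[:3];q=K@p;return q[:2]/q[2]  # col,row
def ray(cam,row,col):
    c=env.camera_info(cam);K=np.array(c["mtx"]);V=np.array(c["view"])
    d=np.linalg.inv(K)@[col,row,1];Rm=V[:3,:3];return -Rm.T@V[:3,3],Rm.T@d/np.linalg.norm(d)
def onz(cam,row,col,z):
    o,d=ray(cam,row,col);return o+d*(z-o[2])/d[2]
def tri(a,b):
    A=0;B=0
    for o,d in(a,b):
        M=np.eye(3)-np.outer(d,d);A=A+M;B=B+M@o
    X=np.linalg.solve(A,B);return X,[np.linalg.norm(np.cross(X-o,d)) for o,d in(a,b)]
E
python3 - <<'E'
from h import *
np.set_printoptions(precision=3,suppress=True)
s=env.state();print(s,env.grip_depth)
im={}
for c in("scene","top"):
    im[c]=env.capture(c);cv2.imwrite(f"pics/{c}0.png",im[c])
    print(c,ray(c,200,320))
for n in("case","lid","lid_handle","lid_hinge","glue_bottle","tape_roll","pipe_coupling","seal_carton","screwdriver","wrench"):
    r=[env.search_frame(c,n)[:2] for c in("scene","top")]
    print(n,r)
    if r[0] and r[1]: print("   ",tri(ray("scene",*r[0][0]["point"]),ray("top",*r[1][0]["point"])))
E
```

```text
{'time': 0.0, 'joints': array([ 1.146,  0.277, -0.028,  1.268, -0.   ,  1.467]), 'joint_velocities': array([ 0.002,  0.   ,  0.003, -0.   ,  0.   , -0.001]), 'effort': array([  0.001, -44.551,  29.52 ,   0.016,  -0.   ,  -0.   ]), 'ee_pos': array([0.197, 0.592, 0.202]), 'ee_rot': array([-0.503, -3.1  ,  0.003]), 'wrist_force': array([-0.109,  0.574, -0.026]), 'wrist_torque': array([-0.043, -0.021, -0.003]), 'finger_force': 0.0, 'grip_width': 0.08538906541423959} 0.0187
scene (array([1.067, 0.272, 1.091]), array([-0.461, -0.241, -0.854]))
top (array([ 0.327, -0.033,  1.352]), array([ 0.203,  0.001, -0.979]))
case [[{'point': [215.6, 324.9], 'score': 0.71}], [{'point': [206.2, 294.7], 'score': 0.61}]]
    (array([0.57 , 0.037, 0.108]), [np.float64(0.0074507904503414695), np.float64(0.007450790450341423)])
lid [[{'point': [205.6, 324.1], 'score': 0.85}], [{'point': [203.7, 297.0], 'score': 0.58}]]
    (array([0.568, 0.029, 0.152]), [np.float64(0.005314111532444876), np.float64(0.0053141115324448415)])
lid_handle [[{'point': [206.3, 325.5], 'score': 0.74}, {'point': [119.4, 228.5], 'scor
[... 995 characters left out ...]
 0.049]), [np.float64(0.008912608867473545), np.float64(0.008912608867473382)])
seal_carton [[{'point': [279.6, 447.1], 'score': 0.66}], [{'point': [224.2, 186.9], 'score': 0.96}]]
    (array([0.536, 0.387, 0.015]), [np.float64(0.0005155265259981208), np.float64(0.000515526525998054)])
screwdriver [[{'point': [178.5, 206.4], 'score': 0.61}], [{'point': [202.4, 431.6], 'score': 0.89}]]
    (array([ 0.589, -0.384,  0.003]), [np.float64(0.003810833137923038), np.float64(0.0038108331379228715)])
wrench [[{'point': [176.8, 173.1], 'score': 0.55}], [{'point': [184.3, 453.9], 'score': 0.8}]]
    (array([ 0.643, -0.456,  0.027]), [np.float64(0.000675606114754421), np.float64(0.0006756061147544403)])
```

View pics/scene0.png

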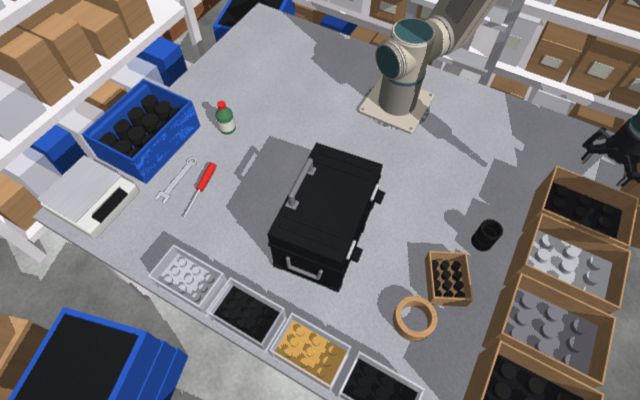

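View pics/top0.png

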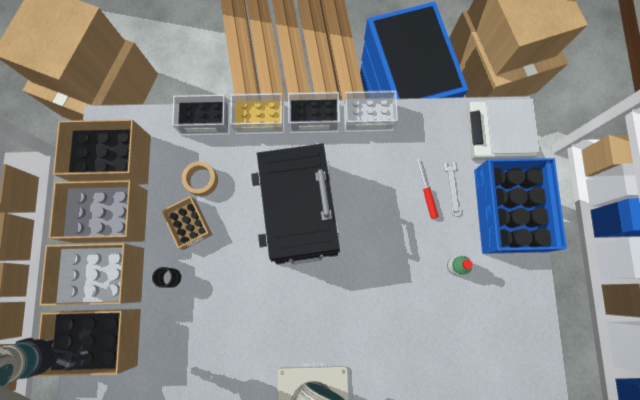

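The case lies near (0.57, 0.03), with its long side along world x. A grey bar on top is near the -y edge (top image (323,195)), and black lugs with silver are on the +y side. I'll zoom in.

```bash
python3 - <<'E'
import cv2,numpy as np
a=cv2.imread("pics/scene0.png")[135:300,250:400];b=cv2.imread("pics/top0.png")[130:275,235:355]
a=cv2.resize(a,(400,440),interpolation=cv2.INTER_CUBIC);b=cv2.resize(b,(364,440),interpolation=cv2.INTER_CUBIC)
c=np.hstack([a,b]).astype(float);c=(255*(c/255)**.6).astype('uint8');cv2.imwrite("pics/z0.png",c)
E
```

```text
(no output)
```

View pics/z0.png

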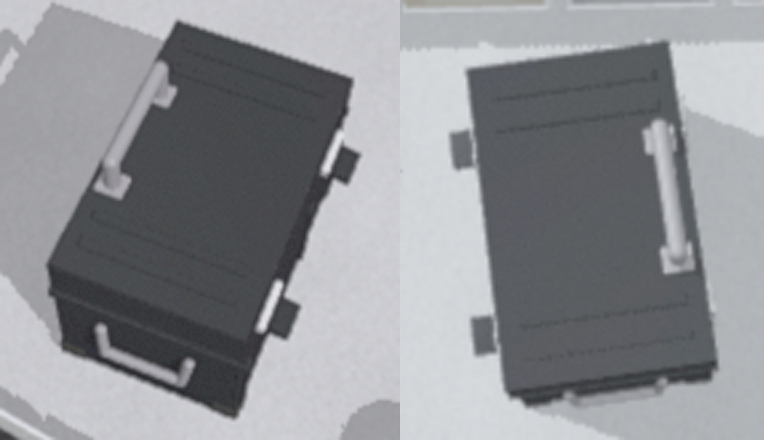

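The crop shows the lid handle on the world -y side and the hinges on +y, so case +x is about world +y. I'll triangulate the bar ends and the lid corners.

```bash
python3 - <<'E'
from h import *
np.set_printoptions(precision=4,suppress=True)
A=[(161.2,310.4),(196.9,292)];B=[(170.9,320),(214.1,326.7)]
for a,b in zip(A,B): print("bar",tri(ray("scene",*a),ray("top",*b)))
t=[(152.4,257.4),(143.8,323.4),(250.7,339.2),(259.6,271.3)]
P=np.array([onz("top",r,c,.2) for r,c in t]);print(P,P.mean(0))
# scene: corners crop (180,22),(352,78),(248,342),(50,265)
q=[(180,22),(352,78),(248,342),(50,265)]
S=np.array([onz("scene",135+y/2.667,250+x/2.667,.2) for x,y in q]);print(S,S.mean(0))
# fit rectangle rotation
d=(P[0]-P[3])+(P[1]-P[2]);print(np.degrees(np.arctan2(d[1],d[0])))
s=S[0]-S[3]+S[1]-S[2];print(s,np.degrees(np.arctan2(*s[1::-1])))
E
```

```text
bar (array([ 0.5985, -0.0181,  0.3528]), [np.float64(0.016269996221707557), np.float64(0.016269996221707633)])
bar (array([ 0.5523, -0.0658,  0.0939]), [np.float64(0.017447838680674618), np.float64(0.01744783868067461)])
[[ 0.7049  0.1404  0.2   ]
 [ 0.726  -0.0443  0.2   ]
 [ 0.4262 -0.0796  0.2   ]
 [ 0.4067  0.1013  0.2   ]] [0.5659 0.0294 0.2   ]
[[ 0.4338 -0.0726  0.2   ]
 [ 0.4109  0.1078  0.2   ]
 [ 0.7073  0.1475  0.2   ]
 [ 0.7292 -0.0379  0.2   ]] [0.5703 0.0362 0.2   ]
7.102394432024662
[-0.5917 -0.0744  0.    ] -172.83581085914878
```

```bash
python3 - <<'E'
from h import *
np.set_printoptions(precision=4,suppress=True)
# bar axis ends: crop coords scene (near robot first), top
A=[(161,70),(112,163)];B=[(278,255),(258,124)]
E=[]
for a,b in zip(A,B):
    X,e=tri(ray("scene",135+a[1]/2.667,250+a[0]/2.667),ray("top",130+b[1]/3.033,235+b[0]/3.033));E.append(X);print(X,e[0])
E=np.array(E);print(E.mean(0),np.linalg.norm(E[1]-E[0]),np.degrees(np.arctan2(*(E[1]-E[0])[1::-1])))
print(env.state()["ee_pos"],R.from_rotvec(env.state()["ee_rot"]).as_matrix())
E
```

```text
[ 0.5192 -0.047   0.2362] 0.0012339687932814028
[ 0.6345 -0.0315  0.2438] 0.0019155549467241065
[ 0.5769 -0.0393  0.24  ] 0.116609866225759 7.627803413333427
[0.1977 0.5929 0.2033] [[-0.9487  0.3162  0.    ]
 [ 0.3162  0.9487 -0.    ]
 [-0.     -0.     -1.    ]]
```

```bash
python3 -m pendant '[0,0,-0.06,0, -0.03,-0.025,-0.045,0, -0.046,-0.04,0,0, -0.046,-0.04,0,0, -0.046,-0.04,0,0]' 0.6; python3 -m pendant '[-0.046,-0.04,0,0, -0.046,-0.04,0,0, -0.046,-0.04,0,0, -0.046,-0.04,0,0, -0.046,-0.04,0,0]'; python3 -m pendant '[-0.046,-0.04,0,0, -0.046,-0.04,0,0, 0,0,0,-0.15, 0,0,0,-0.15, 0,0,0,-0.15]'
python3 - <<'E'
from h import *
np.set_printoptions(precision=4,suppress=True)
s=env.state();M=R.from_rotvec(s["ee_rot"]).as_matrix();print(s["time"],s["joints"],s["ee_pos"],np.degrees(np.arctan2(M[1,1],M[0,1])),s["grip_width"])
print("move",M.T@(np.array([.577,-.039,.227])-s["ee_pos"]))
E
```

```text
time: 1.72
ee_pos: [0.312, 0.4008, 0.3087]
ee_rot: [0.502, 3.1, 0.001]
wrist_force: [0.8, 0.3, -0.4]
grip_width: 0.0682
finger_force: 0.0
time: 2.35
ee_pos: [0.4669, 0.138, 0.3086]
ee_rot: [0.503, 3.1, 0.001]
wrist_force: [1.9, 0.4, 0.2]
grip_width: 0.068
finger_force: 0.0
time: 2.98
ee_pos: [0.5282, 0.0343, 0.3083]
ee_rot: [0.208, -3.135, -0.0]
wrist_force: [0.7, -0.1, 0.4]
grip_width: 0.0686
finger_force: 0.0
2.975 [-0.0573  0.0683 -0.057   1.4456  0.     -0.1896] [0.5282 0.0343 0.3083] 97.58275050553188 0.06858813138151046
move [-0.0387 -0.0791  0.0813]
```

```bash
python3 -m pendant '[-0.02,-0.04,0,0, -0.019,-0.039,0,0, 0,0,0,0, 0,0,0,0]'
python3 - <<'E'
from h import *
np.set_printoptions(precision=4,suppress=True)
s=env.state();M=R.from_rotvec(s["ee_rot"]).as_matrix()
print("move",M.T@(np.array([.577,-.039,.227])-s["ee_pos"]),np.degrees(np.arctan2(M[1,1],M[0,1])))
a=env.capture("scene")[100:300,220:420];b=env.capture("top")[110:310,220:420]
cv2.imwrite("pics/z1.png",cv2.resize(np.hstack([a,b]),(800,400),interpolation=cv2.INTER_CUBIC))
E
```

```text
time: 3.48
ee_pos: [0.5765, -0.0384, 0.3082]
ee_rot: [0.201, -3.134, -0.001]
wrist_force: [-1.1, 0.0, 0.5]
grip_width: 0.0684
finger_force: 0.0
move [-0.0005 -0.0007  0.0812] 97.32751781707972
```

View pics/z1.png

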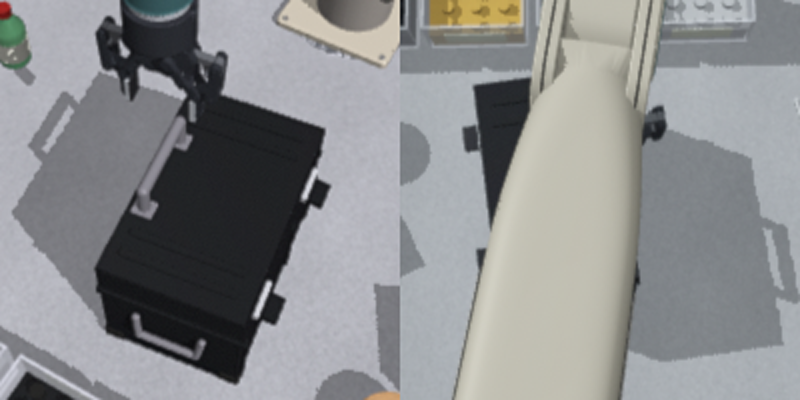

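The gripper is centred on the bar line with the fingers on either side (crop left, fingers at about (130,90) and (200,110)). Descending and gripping.

```bash
python3 -m pendant '[0,0,0.04,0, 0,0,0.041,0, 0,0,0,0]'; python3 -m pendant '[0,0,0,0, 0,0,0,0, 0,0,0,0, 0,0,0,0, 0,0,0,0]' -1
```

```text
time: 3.95
ee_pos: [0.5733, -0.0371, 0.2239]
ee_rot: [0.203, -3.127, -0.003]
wrist_force: [-0.8, 0.1, 0.4]
grip_width: 0.0684
finger_force: 0.0
time: 4.58
ee_pos: [0.5771, -0.0387, 0.2276]
ee_rot: [-0.201, 3.135, -0.0]
wrist_force: [0.5, 0.7, -0.1]
grip_width: -0.0004
finger_force: 0.0
```

```bash
python3 - <<'E'
from h import *
a=env.capture("scene");cv2.imwrite("pics/z2.png",cv2.resize(a[120:270,240:400],(800,600)[:2],interpolation=cv2.INTER_CUBIC))
print(env.state()["grip_width"],[ (n,proj("scene",p)) for n,p in (("tcp",env.state()["ee_pos"]),)])
E
```

```text
0.00011388088593399652 [('tcp', array([301.13652563, 181.06229293]))]
```

View pics/z2.png

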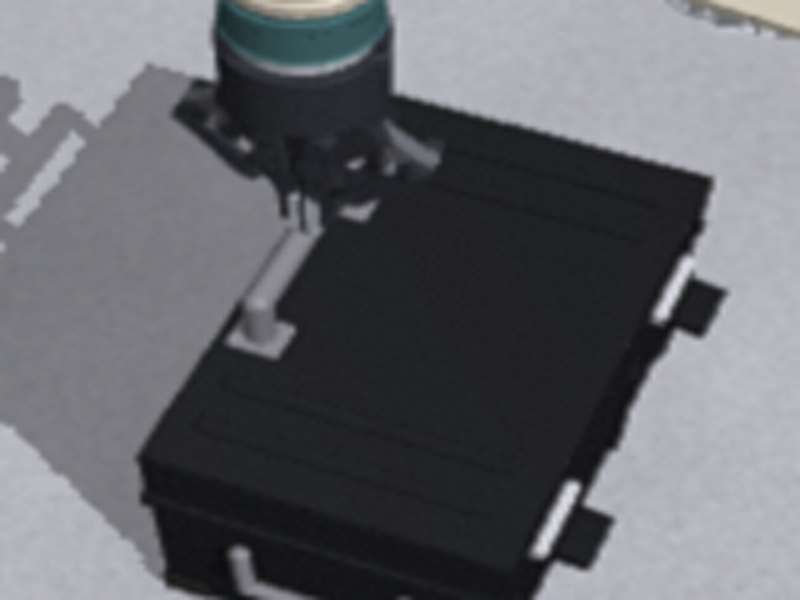

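```bash
python3 - <<'E'
from h import *
np.set_printoptions(precision=4,suppress=True)
a=cv2.imread("pics/z2.png")
s=env.state();print(s["ee_pos"],s["grip_width"],s["finger_force"],s["wrist_force"])
a=env.capture("scene")[145:205,275:335]
a=(255*(a/255.)**.45).astype('uint8')
a=cv2.resize(a,(600,600),interpolation=cv2.INTER_NEAREST)
M=R.from_rotvec(s["ee_rot"]).as_matrix()
def dot(P,c):
    u=proj("scene",P);cv2.circle(a,(int((u[0]-275+.5)*10),int((u[1]-145+.5)*10)),4,c,-1)
dot(s["ee_pos"],(0,0,255)); dot(s["ee_pos"]-M[:,2]*.0187,(0,255,0)); dot(s["ee_pos"]-M[:,2]*.0727,(255,0,0))
cv2.imwrite("pics/z3.png",a)
E
```

```text
[ 0.577  -0.0386  0.2274] 0.00011388088593399652 0.0 [ 0.4784 -0.2145 -0.3231]
```

View pics/z3.png

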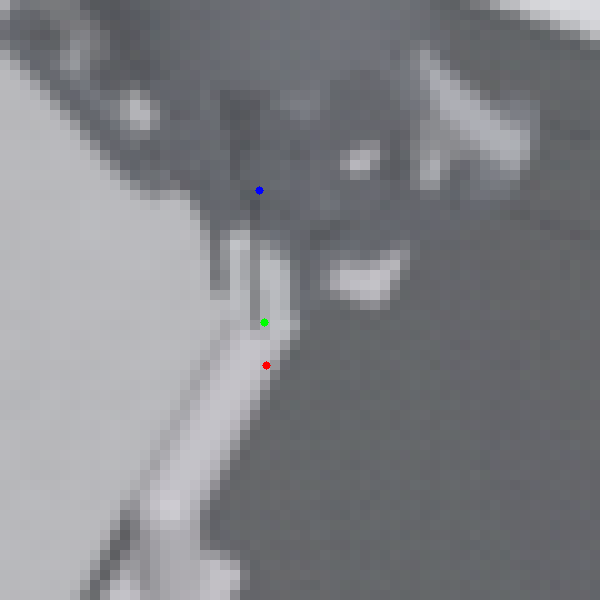

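The shut fingertips end right on top of the bar (crop (270,330)), about 15–20 mm above where the stated TCP (red, (266,365)) projects. I'll open, descend further and re-grip while watching the force.

```bash
python3 -m pendant '[0,0,0,0, 0,0,0,0, 0,0,0,0]' 0.3;  python3 -m pendant '[0,0,0.009,0, 0,0,0.009,0, 0,0,0,0]'; python3 -m pendant '[0,0,0,0, 0,0,0,0, 0,0,0,0, 0,0,0,0]' -1
```

```text
time: 5.05
ee_pos: [0.5769, -0.0386, 0.2273]
ee_rot: [0.201, -3.135, -0.0]
wrist_force: [0.4, -0.1, 0.1]
grip_width: 0.0541
finger_force: 0.0
time: 5.42
ee_pos: [0.5757, -0.0384, 0.2077]
ee_rot: [0.201, -3.132, -0.001]
wrist_force: [-0.8, 0.6, 1.1]
grip_width: 0.0552
finger_force: 0.0
time: 5.92
ee_pos: [0.5777, -0.0429, 0.2107]
ee_rot: [-0.197, 3.134, -0.015]
wrist_force: [-0.2, -9.3, 1.6]
grip_width: 0.0133
finger_force: 59.3
```

```bash
python3 -m pendant '[0,0,0,0, 0,0,0,0, 0,-0.004,0,0]' 0.2;  python3 -m pendant '[0,0,0.005,0, 0,0,0.005,0, 0,0,0,0]'; python3 -m pendant '[0,0,0,0, 0,0,0,0, 0,0,0,0, 0,0,0,0]' -1
python3 - <<'E'
from h import *
s=env.state();print(s["ee_pos"],s["wrist_force"],s["wrist_torque"],s["grip_width"])
a=env.capture("scene")[145:205,275:335]
a=(255*(a/255.)**.45).astype('uint8')
cv2.imwrite("pics/z4.png",cv2.resize(a,(600,600),interpolation=cv2.INTER_CUBIC))
E
```

```text
time: 6.3
ee_pos: [0.5773, -0.0422, 0.2093]
ee_rot: [0.202, -3.135, -0.001]
wrist_force: [-0.3, -0.4, -0.1]
grip_width: 0.0512
finger_force: 0.0
time: 6.68
ee_pos: [0.5767, -0.0424, 0.1984]
ee_rot: [0.201, -3.133, -0.001]
wrist_force: [0.1, -0.1, -0.2]
grip_width: 0.0508
finger_force: 0.0
time: 7.18
ee_pos: [0.5776, -0.043, 0.1997]
ee_rot: [-0.201, 3.135, -0.002]
wrist_force: [-0.0, -1.4, 0.3]
grip_width: 0.0139
finger_force: 58.5
[ 0.57760303 -0.04304841  0.19967626] [-0.01873584 -1.43644783  0.34408816] [-0.49542971  0.06392519 -0.08487743] 0.013946480029807473
```

View pics/z4.png

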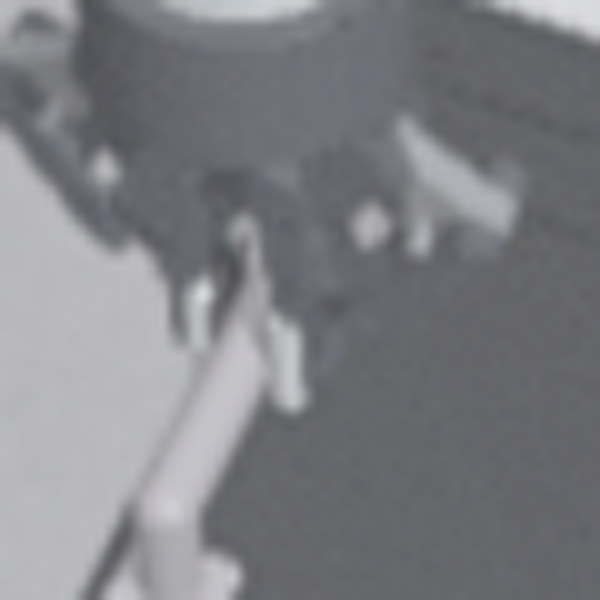

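The bar now sits between the fingers (crop (255,330)), with finger tips showing on both sides and 58 N of grip. Next I'll compute the arc.

```bash
python3 - <<'E'
import numpy as np
x,z=-.168,.092
r=np.hypot(x,z);f0=np.arctan2(z,x)
t=np.linspace(0,1.80,21);P=np.c_[r*np.cos(f0-t),-r*np.sin(f0-t)]
for i,d in enumerate(np.diff(P,axis=0)):print(i+1,round(t[i+1],2),d.round(4),(P[i+1]-P[0]).round(3))
E
```

```text
1 0.09 [ 0.0089 -0.0147] [ 0.009 -0.015]
2 0.18 [ 0.0102 -0.0139] [ 0.019 -0.029]
3 0.27 [ 0.0114 -0.0129] [ 0.031 -0.041]
4 0.36 [ 0.0126 -0.0118] [ 0.043 -0.053]
5 0.45 [ 0.0136 -0.0106] [ 0.057 -0.064]
6 0.54 [ 0.0145 -0.0094] [ 0.071 -0.073]
7 0.63 [ 0.0152 -0.008 ] [ 0.086 -0.081]
8 0.72 [ 0.0159 -0.0066] [ 0.102 -0.088]
9 0.81 [ 0.0164 -0.0052] [ 0.119 -0.093]
10 0.9 [ 0.0168 -0.0037] [ 0.136 -0.097]
11 0.99 [ 0.0171 -0.0021] [ 0.153 -0.099]
12 1.08 [ 0.0172 -0.0006] [ 0.17 -0.1 ]
13 1.17 [0.0172 0.001 ] [ 0.187 -0.099]
14 1.26 [0.0171 0.0025] [ 0.204 -0.096]
15 1.35 [0.0168 0.004 ] [ 0.221 -0.092]
16 1.44 [0.0163 0.0055] [ 0.237 -0.087]
17 1.53 [0.0158 0.007 ] [ 0.253 -0.08 ]
18 1.62 [0.0151 0.0083] [ 0.268 -0.071]
19 1.71 [0.0143 0.0097] [ 0.282 -0.062]
20 1.8 [0.0133 0.0109] [ 0.296 -0.051]
```

```bash
python3 -m pendant '[0,0.009,-0.0147,0, 0,0.0102,-0.0139,0, 0,0.0114,-0.0129,0, 0,0.0126,-0.0118,0, 0,0,0,0]'
```

```text
time: 7.85
ee_pos: [0.5727, -0.0017, 0.2542]
ee_rot: [-0.201, 3.133, -0.01]
wrist_force: [0.3, -8.3, 2.8]
grip_width: 0.0137
finger_force: 59.4
```

```bash
python3 -m pendant '[0,0.0136,-0.0106,0, 0,0.0145,-0.0094,0, 0,0.0152,-0.008,0, 0,0.0159,-0.0066,0, 0,0,0,0]'; python3 -m pendant '[0,0.0164,-0.0052,0, 0,0.0168,-0.0037,0, 0,0.0171,-0.0021,0, 0,0.0172,-0.0006,0, 0,0,0,0]'
python3 - <<'E'
from h import *
print(env.state()["grip_width"],env.state()["joints"].round(2))
cv2.imwrite("pics/z5.png",cv2.resize(env.capture("scene")[60:300,200:440],(600,600),interpolation=cv2.INTER_CUBIC))
E
```

```text
time: 8.48
ee_pos: [0.5659, 0.0574, 0.2915]
ee_rot: [-0.201, 3.129, -0.008]
wrist_force: [-2.2, -7.3, 13.4]
grip_width: 0.014
finger_force: 62.2
time: 9.1
ee_pos: [0.5576, 0.1262, 0.3018]
ee_rot: [-0.203, 3.129, -0.003]
wrist_force: [0.2, -2.8, 10.0]
grip_width: 0.0137
finger_force: 64.5
0.013726116870026296 [ 0.11  0.14  0.01  1.43 -0.   -0.02]
```

View pics/z5.png

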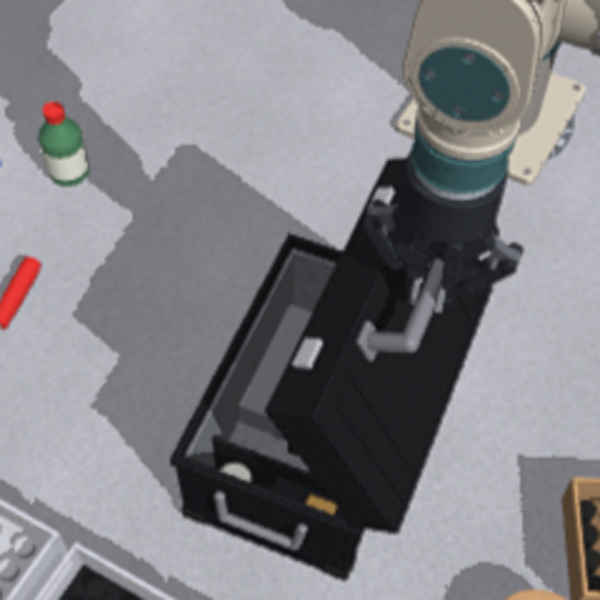

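The lid is about 60° open, with the bar held at (430,290). Carrying on to the stop.

```bash
python3 -m pendant '[0,0.0172,0.001,0, 0,0.0171,0.0025,0, 0,0.0168,0.004,0, 0,0.0163,0.0055,0, 0,0,0,0]'; python3 -m pendant '[0,0.0158,0.007,0, 0,0.0151,0.0083,0, 0,0,0,0]';python3 -m pendant '[0,0.0072,0.0048,0, 0,0.0071,0.0049,0, 0,0,0,0]'
```

```text
time: 9.78
ee_pos: [0.5488, 0.1955, 0.2856]
ee_rot: [-0.204, 3.131, 0.005]
wrist_force: [5.9, 1.5, 0.6]
grip_width: 0.0137
finger_force: 67.3
time: 10.15
ee_pos: [0.5454, 0.2251, 0.2701]
ee_rot: [-0.203, 3.13, 0.001]
wrist_force: [7.0, -1.0, 0.8]
grip_width: 0.0135
finger_force: 67.3
time: 10.52
ee_pos: [0.5436, 0.2401, 0.2608]
ee_rot: [-0.202, 3.13, 0.006]
wrist_force: [6.6, 1.2, 0.3]
grip_width: 0.0138
finger_force: 65.5
```

```bash
python3 -m pendant '[0,0.0067,0.0053,0, 0,0.0066,0.0056,0, 0,0,0,0, 0,0,0,0]'
```

```text
time: 11.02
ee_pos: [0.5423, 0.2506, 0.2513]
ee_rot: [-0.2, 3.129, -0.002]
wrist_force: [6.0, -4.8, 6.2]
grip_width: 0.0141
finger_force: 67.0
```

```bash
python3 -m pendant '[0,0.004,0.004,0, 0,0,0,0, 0,0,0,0]'
```

```text
time: 11.4
ee_pos: [0.5425, 0.2504, 0.2511]
ee_rot: [-0.196, 3.126, -0.015]
wrist_force: [2.0, -16.5, 20.0]
grip_width: 0.0136
finger_force: 68.5
```

```bash
python3 -m pendant '[0,-0.004,-0.004,0, 0,0,0,0, 0,0,0,0]' -0.3;  python3 -m pendant '[0,0,-0.02,0, 0,0,-0.04,0, 0,0,-0.04,0, 0,0,0,0]'
python3 - <<'E'
from h import *
np.set_printoptions(precision=4,suppress=True)
print(env.state()["ee_pos"])
cs={}
for c in("scene","top"):
    cs[c]=env.capture(c);cv2.imwrite(f"pics/{c}6.png",cs[c])
for n in("lid","lamp","button_face","spare_battery","grease_pot"):
    r=[env.search_frame(c,n)[:2] for c in("scene","top")]
    print(n,r)
    if r[0] and r[1]: print("   ",tri(ray("scene",*r[0][0]["point"]),ray("top",*r[1][0]["point"])))
for c in cs: print(c,proj(c,[.538,.029,.184]))
a=cs["scene"][100:260,230:390];b=cs["top"][130:290,235:395]
c=np.hstack([a,b])/255.;cv2.imwrite("pics/z6.png",cv2.resize((255*c**.6).astype('uint8'),(800,400),interpolation=cv2.INTER_CUBIC))
E
```

```text
time: 11.78
ee_pos: [0.5406, 0.2545, 0.2521]
ee_rot: [-0.204, 3.131, 0.012]
wrist_force: [1.5, 6.4, 7.9]
grip_width: 0.0296
finger_force: 3.5
time: 12.28
ee_pos: [0.54, 0.2526, 0.3528]
ee_rot: [-0.203, 3.132, 0.006]
wrist_force: [0.3, -0.2, -1.3]
grip_width: 0.0298
finger_force: 0.0
[0.54   0.2526 0.3528]
lid [[{'point': [213.6, 390.5], 'score': 0.68}], [{'point': [210.0, 241.1], 'score': 0.61}]]
    (array([0.5403, 0.1855, 0.2057]), [np.float64(0.0032899227455218767), np.float64(0.003289922745521857)])
lamp [[{'point': [200.2, 331.7], 'score': 0.78}], [{'point': [213.5, 299.4], 'score': 0.73}, {'point': [168.9, 202.0], 'score': 0.55}]]
    (array([0.5395, 0.0294, 0.139 ]), [np.float64(0.0011534934799015534), np.float64(0.0011534934799015278)])
button_face [[{'point': [234.3, 487.3], 'score': 0.7}], []]
spare_battery [[{'point': [259.2, 323.8], 'score': 0.53}], [{'point': [174.6, 283.4], 'score': 0.75}]]
    (array([0.6723, 0.0803, 0.0759]), [np.float64(0.0014282326705000554), np.float64(0.00142823267050002)])
grease_pot [[{'point': [248.7, 292.4], 'score': 0.41}], [{'point': [172.4, 312.4], 'score': 0.5}]]
    (array([ 0.6815, -0.0089,  0.0617]), [np.float64(0.0006691139430102498), np.float64(0.000669113943010218)])
scene [332.1    190.4976]
top [298.3059 211.3867]
```

View pics/z6.png

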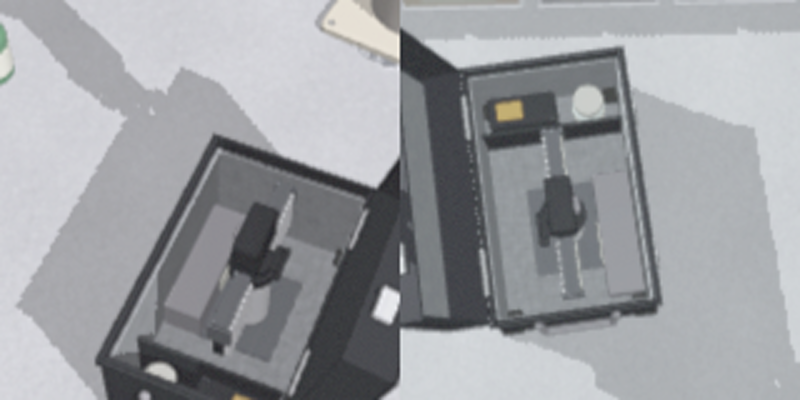

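The lid leans on its stop (right edge of the left crop). The lift grip stands at about (258,235) in the scene crop and (562,203) in the top crop. The battery and pot are undisturbed.

```bash
python3 - <<'E'
from h import *
np.set_printoptions(precision=4,suppress=True)
print(tri(ray("scene",187.2,335.6),ray("top",211.2,299.8)))
print(onz("scene",187.2,335.6,.184),onz("top",211.2,299.8,.184))
s=env.state();M=R.from_rotvec(s["ee_rot"]).as_matrix();print(s["ee_pos"],np.degrees(np.arctan2(M[1,1],M[0,1])))
print("move",M.T@(np.array([.539,.026,.12])-s["ee_pos"]))
E
```

```text
(array([0.534 , 0.0297, 0.196 ]), [np.float64(0.005880330121784481), np.float64(0.005880330121784486)])
[0.5247 0.032  0.184 ] [0.5384 0.0249 0.184 ]
[0.5395 0.2508 0.3496] 97.34345652359728
move [ 0.0291 -0.2229  0.2296]
```

```bash
python3 -m pendant '[0,-0.05,-0.01,0, 0.01,-0.05,0,0, 0.01,-0.05,0,0, 0.01,-0.05,0,0, 0,-0.024,0,0]' 0.6;  python3 -m pendant '[0,0,0.05,0, 0,0,0.05,0, 0,0,0.03,0, 0,0,0,0, 0,0,0,0]'
python3 - <<'E'
from h import *
np.set_printoptions(precision=4,suppress=True)
s=env.state();M=R.from_rotvec(s["ee_rot"]).as_matrix()
print("move",M.T@(np.array([.538,.025,.12])-s["ee_pos"]),s["ee_pos"])
a=env.capture("scene")[130:230,280:380];a=(255*(a/255.)**.45).astype('uint8')
cv2.imwrite("pics/z7.png",cv2.resize(a,(600,600),interpolation=cv2.INTER_CUBIC))
E
```

```text
time: 13.5
ee_pos: [0.538, 0.0225, 0.3603]
ee_rot: [-0.197, 3.135, -0.001]
wrist_force: [0.4, 0.1, -0.1]
grip_width: 0.0683
finger_force: 0.0
time: 14.12
ee_pos: [0.5395, 0.0247, 0.2315]
ee_rot: [-0.201, 3.133, -0.0]
wrist_force: [0.1, 0.5, 0.6]
grip_width: 0.0682
finger_force: 0.0
move [0.0017 0.0005 0.1115] [0.5395 0.0247 0.2315]
```

```bash
python3 -m pendant '[0.001,0,0.04,0, 0,0,0.03,0, 0,0,0,0]';  python3 -m pendant '[0,0,0.02,0, 0,0,0.02,0, 0,0,0,0, 0,0,0,0]'
```

```text
time: 14.55
ee_pos: [0.5366, 0.0248, 0.1594]
ee_rot: [0.201, -3.133, -0.001]
wrist_force: [0.0, 0.1, 0.5]
grip_width: 0.0684
finger_force: 0.0
time: 15.05
ee_pos: [0.5393, 0.0246, 0.1222]
ee_rot: [-0.201, 3.132, -0.001]
wrist_force: [0.5, 0.4, 0.4]
grip_width: 0.0686
finger_force: 0.0
```

```bash
python3 -m pendant '[0,0,0,0, 0,0,0,0, 0,0,0,0, 0,0,0,0, 0,0,0,0]' -1; python3 -m pendant '[0,0,0,0, 0,0,0,0]'
```

```text
time: 15.68
ee_pos: [0.5383, 0.0258, 0.1216]
ee_rot: [-0.2, 3.133, 0.004]
wrist_force: [-1.5, 3.9, 5.7]
grip_width: 0.0291
finger_force: 61.5
time: 15.92
ee_pos: [0.5383, 0.0258, 0.1216]
ee_rot: [-0.2, 3.133, 0.004]
wrist_force: [-1.7, 3.5, 6.1]
grip_width: 0.0296
finger_force: 61.5
```

Gripped at a reading of 29 mm, so the button is in. Lifting.

```bash
python3 -m pendant '[0,0,-0.01,0, 0,0,-0.01,0, 0,0,0,0]'; python3 -m pendant '[0,0,-0.015,0, 0,0,-0.015,0, 0,0,-0.015,0, 0,0,0,0]'
```

```text
time: 16.3
ee_pos: [0.5382, 0.0258, 0.14]
ee_rot: [-0.201, 3.133, 0.004]
wrist_force: [2.3, 5.0, -4.0]
grip_width: 0.0295
finger_force: 60.3
time: 16.8
ee_pos: [0.5382, 0.0258, 0.1852]
ee_rot: [-0.201, 3.133, 0.004]
wrist_force: [3.3, 4.7, -4.6]
grip_width: 0.0294
finger_force: 60.7
```

```bash
python3 -m pendant '[0,0,-0.015,0, 0,0,-0.015,0, 0,0,-0.015,0, 0,0,0,0]'; python3 -m pendant '[0,0,-0.015,0, 0,0,-0.015,0, 0,0,-0.01,0, 0,0,0,0]'; python3 -m pendant '[0,0,-0.006,0, 0,0,0,0, 0,0,0,0]'
```

```text
time: 17.3
ee_pos: [0.5382, 0.0259, 0.2301]
ee_rot: [-0.201, 3.133, 0.004]
wrist_force: [3.0, 5.1, -4.1]
grip_width: 0.0293
finger_force: 60.7
time: 17.8
ee_pos: [0.5382, 0.0258, 0.2697]
ee_rot: [-0.201, 3.134, 0.004]
wrist_force: [3.7, 5.6, -4.9]
grip_width: 0.0292
finger_force: 60.7
time: 18.18
ee_pos: [0.5382, 0.0259, 0.2751]
ee_rot: [-0.201, 3.134, 0.004]
wrist_force: [3.2, 6.2, -4.9]
grip_width: 0.0294
finger_force: 60.6
```

```bash
python3 -m pendant '[0,0,-0.004,0, 0,0,0,0, 0,0,0,0]'; python3 -m pendant '[0,0,-0.003,0, 0,0,0,0, 0,0,0,0]'; python3 -m pendant '[0,0,-0.002,0, 0,0,0,0, 0,0,0,0]'
```

```text
time: 18.55
ee_pos: [0.5382, 0.0259, 0.2789]
ee_rot: [-0.201, 3.134, 0.004]
wrist_force: [3.7, 4.1, -4.4]
grip_width: 0.0292
finger_force: 60.5
time: 18.92
ee_pos: [0.5382, 0.0259, 0.2816]
ee_rot: [-0.201, 3.134, 0.004]
wrist_force: [5.1, 4.8, -6.2]
grip_width: 0.029
finger_force: 61.9
time: 19.3
ee_pos: [0.5381, 0.0258, 0.2816]
ee_rot: [0.201, -3.134, -0.005]
wrist_force: [7.6, 5.0, -13.2]
grip_width: 0.0294
finger_force: 61.3
```

It stopped after exactly 0.160 m of rise, with the force climbing, so this is the second stop. I'll take a final look before handing in.

```bash
python3 - <<'E'
from h import *
cv2.imwrite("pics/z8.png",cv2.resize(env.capture("scene")[60:300,200:520],(800,600),interpolation=cv2.INTER_CUBIC))
s=env.state();print(s["ee_pos"],s["wrist_force"],s["grip_width"])
E
```

```text
[0.5380875  0.02582132 0.28164106] [  7.71447755   4.39474264 -13.39472392] 0.029450509535998644
```

View pics/z8.png

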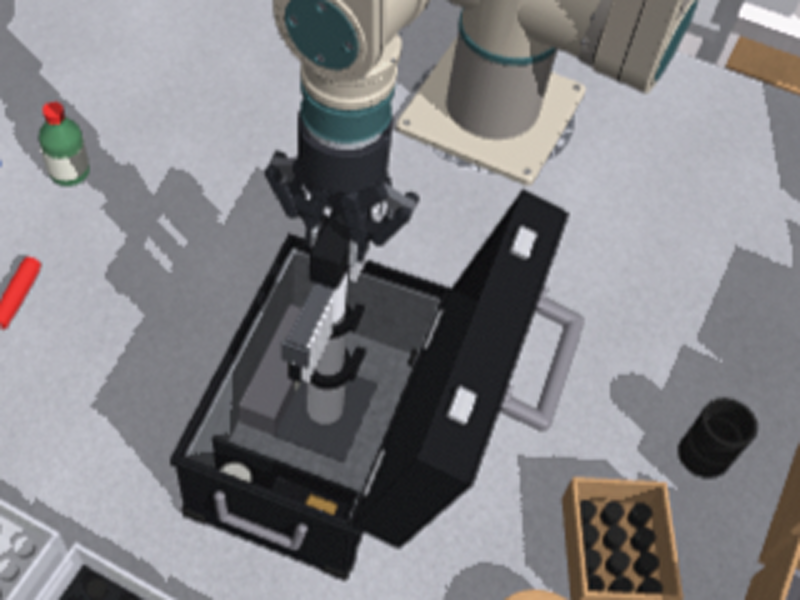

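The lid is open on its stop (500,380), the mast is extended (325,380) with the lamp held in the gripper (330,250), and the bystanders are in place. Handing in.

```bash
python3 -c "
from station import env
print(env.hand_in())"
```

```text
the job is handed in; nothing more can be done
None
```

I handed the job in at about 19 s with the lid open on its stop and the gripper still holding the lamp's mast at the second stop, button squeezed in; the bystanders in view, including the battery and pot, looked undisturbed.

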